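# Post a used battery through the drop box flap

## Task

Push the used battery lying on the drop box's deck in through the gravity flap with your fingertips, until it drops into the bin behind, then draw back so that the flap swings fully shut. Only slide the battery, never lift it, and leave the spare battery, the meter and the tape roll on the bench where they are.

Things in the scene. Friction and masses are not known exactly. Their poses are not given: they have to be found in the camera images.
- chute: Used-battery drop box, pale green steel, fixed. Origin on the bench (z = 0) below the middle of the doorway; x points level inward through the doorway, y left along the flap, z up. Flat bare-metal deck 78 mm high, from x = -190 to +28 mm, open above in front of the doorway; its side rails are 20 mm tall, inner faces at y = +-78 mm.
- brink (a point): Middle of the deck's inner edge, 28 mm inside the doorway, on the deck (78 mm high). Beyond it a sheer drop into the bin: floor 6 mm high, to x = 202 mm of the box, sides closed, a clear cover over it at 136 to 140 mm height. The battery topples in when its centre passes the brink, its rear face then 2 mm inside the flap's plane.
- lintel (a point): Middle of the underside of the doorway's lintel, 132 mm above the bench, at x = 0 of the box. Lintel 8 mm thick in x, top at 140 mm. The doorway is 152 mm wide and 54 mm high above the deck. Fingers that push the battery over the brink reach 5 to 15 mm in under the lintel, so they should lean, pointing forwards and down.
- flap (a joint): Aluminium gravity flap in the doorway, 138 mm wide, 3 mm thick, dark bottom edge, 80 g, hinged on a level pin along the box's y at x = 0, height 127 mm, hanging to 84 mm (6 mm above the deck). 0 = hanging shut (rad); grows as its lower edge swings inward and up, to 1.45; never outward. It swings freely and falls shut by its own weight unless something props it.
- battery: The used battery: black sealed block lying flat on the deck in front of the flap, 52 mm (its x) by 97 mm (its y) by 24 mm tall (z), 0.2 to 0.45 kg, with a grey band and two tiny brass tabs at its +y end. Origin at its centre, 12 mm above the deck. Its long side lies roughly along the flap (within 0.3 rad).
- spare: Spare battery, the same block but standing on end on the open bench beside the box, 52 x 24 mm and 97 mm tall, origin at its centre. Leave it alone.
- meter: Yellow handheld meter lying on the bench beside the box, 130 x 68 x 32 mm, origin at the centre of its underside. Leave it alone.
- tape: Roll of black tape lying on the bench beside the box, 84 mm across, 22 mm tall, origin at the centre of its underside. Leave it alone.
Things that resemble listed ones, but are neither listed nor needed, are in the scene too. What is shaped like the battery but blue, red or white is not meant.

How it is judged:
By the outcome, as a careful person would: the job done as asked, in the order asked, and still so for the second after the job is handed in, with the robot touching nothing.
It also fails if it takes over 32 s, if anything falls off the work surface, if the arm or the gripper's body presses on something with over 40 N, if the wrist force passes 120 N, or if a joint passes its speed limit or range.

## Robot

A 6-joint arm with a two-finger parallel gripper is mounted at the origin on the work surface. World frame = base frame: x ahead of the robot, y to its left, z up, the work surface at z = 0. Lengths are in mm, angles in rad, forces in N, time in s.
With the tool pointing down it reaches from about 325 to 1000 mm from the base axis. Payload 5.1 kg.
Tool frame: the origin (TCP) lies on the centre line of the jaws, within the pads' length; the fingertips stand manip.tips_ahead ahead of it and the grasp point (between the pads) is the TCP (manip.tips_ahead is the distance from the TCP to the fingertips, in mm); z points along the fingers, y is the line along which they close (so a half turn about z gives the same grasp; the last joint's range is limited). The gripper opens to 85 mm and grips with 20 to 120 N. Pads are 22 mm wide; open, the fingers measure 114 mm over their backs; the gripper's body (76 mm by 85 mm) begins 54 mm behind the grasp point. The pads swing forward as they close: fully open they stand 13 mm farther back than shut.
Start: joints at [-1.204, 0.124, 1.65, -0, 1.367, -0.083], TCP at [282.578, -585.35, 250.322] pointing down, gripper open.
Joint ranges: [-2.61, 2.61], [-1.02, 2.33], [0.03, 2.71], [-1.35, 4.49], [0.32, 2.68], [-2.91, 2.91]. Speed limits (rad/s): [2.57, 2.57, 3.14, 3.14, 3.14, 3.14].

## Interface

Orientations are given as a rotation vector (axis times angle).
In Python, from station import manip gives the robot as it stands.
- The arm moves only by the tool servo_tool, never from a script. Its arguments are lists of equal length, an entry for each row: "translation": the shift along the tool's x, y, z normalised to -1 to 1, where 1 is 500 mm, a list of three; "dr": the turn, a rotation vector about the tool's x, y, z normalised to -1 to 1, where 1 is pi rad, a list of three; "claw": the opening, from 0 (shut) to 1 (fully open). In form: {"translation": [[tx, ty, tz], ...], "dr": [[wx, wy, wz], ...], "claw": [claw, ...]}. A call has 1 to 20 rows; each row is the pose to reach, as a shift and turn from the pose commanded when the call began, along the tool's axes at that moment, turning the shorter way round; what a row does not reach only later rows make up. A row lasts 1/12 s, in which the tool goes at most 41.7 mm and 7.16 degrees, less where a joint would pass 70% of its speed; a pose out of reach is approached as far as the arm can. A call with a number of a shift or a turn outside -1 to 1 is refused whole. A call with a gripper value outside its range is refused whole. The fingers move at their own pace and stop on an object; "newtons" is the grip in N (left out, the last holds). Time passes only in rows, so rows that repeat a pose let the fingers close. It gives the time, the measured TCP pose, the force, the opening and the grip force at its end, in the units of the state.
- manip.observe(): the state, without advancing time (a new reading comes with each control period).
- manip.read_camera(name): name is "scene" or "top" or "wrist"; returns the picture (420x560x3 uint8, blue, green, red); there is no depth.
- manip.camera_info(name): a dict with "vfov" (degrees; the focal length in pixels is half the picture's height over the tangent of half this angle, whatever the lens; pixels are square), "cx", "cy" (the principal point, pixels), "distortion" ([k1, k2, p1, p2, k3] as OpenCV has them; the pictures are not rectified), "cam_to_world" (4x4, takes a point from camera to world coordinates). Camera axes: x right, y down, z forward; pixel columns grow to the right and rows downward; lengths in mm; the calibration is good to about 2 mm. A picture is of the moment at which its call begins: read the wrist's pose just before it. camera_info takes no time and is no camera call; for the wrist camera it gives the pose at the moment of the call.
- manip.close_job(): hands the job in; it is judged then, once.
The state is a dict: "clock": time; "joint_pos": joint angles; "qvel": joint speeds; "tau": joint torques, N m; "position": TCP position; "ee_rot": TCP orientation; "ft_force": force on the tool from outside, world axes, zero at the start; "torque": the same for the moment, N m; "gripper_width": finger opening in mm; "gripper_force": force on a finger pad.
Only numpy, scipy, OpenCV 4.12 (cv2) and the standard library are available. Lean on these libraries where they do the work, as an engineer would, in place of code of your own. Each camera call takes 0.05 s, during which the arm holds its last target. There are 200 camera calls.

## Working session

There is one attempt and no reset: what is moved stays moved. The work goes in short steps, Python scripts to look and compute and a tool call to move; the robot and the scene stay as the last step left them, time stands still between calls to the robot, and variables do not carry over. Pictures are saved under pics/ and viewed, at most 10 in all, crops included, and the job is handed in when it is done.

Besides the shell and the picture viewer there is one more tool, called after "Call:" in YAML: its name, and indented under it one key for each argument. servo_tool: Moves the arm, as the interface text tells. Scaled input: -1 to 1 covers 500 mm each way for a shift and pi rad each way for a turn. Its arguments: {"type":"object","properties":{"translation":{"type":"array"},"dr":{"type":"array"},"claw":{"type":"array"},"newtons":{"type":"number"}},"required":["translation","dr","claw"]}

```bash
mkdir -p pics
cat > h.py <<'E'
import numpy as np, cv2
from station import manip
def K(i):
    f=210/np.tan(np.radians(i["vfov"])/2); return np.array([[f,0,i["cx"]],[0,f,i["cy"]],[0,0,1.]])
def ray(i,uv):
    p=cv2.undistortPoints(np.array(uv,float).reshape(-1,1,2),K(i),np.array(i["distortion"],float)).reshape(-1,2)
    T=np.array(i["cam_to_world"]); d=np.c_[p,np.ones(len(p))]@T[:3,:3].T
    return T[:3,3],d
def onz(i,uv,z):
    o,d=ray(i,uv); z=np.broadcast_to(z,len(d)); return o+d*((z-o[2])/d[:,2])[:,None]
def proj(i,P):
    T=np.linalg.inv(np.array(i["cam_to_world"])); r,_=cv2.Rodrigues(T[:3,:3])
    return cv2.projectPoints(np.array(P,float),r,T[:3,3],K(i),np.array(i["distortion"],float))[0].reshape(-1,2)
E
python3 - <<'E'
from h import *
s=manip.observe();print(s["clock"],s["position"],s["ee_rot"],manip.tips_ahead)
for n in("scene","top"):
    im=manip.read_camera(n);cv2.imwrite(f"pics/{n}0.png",im);i=manip.camera_info(n);print(n,i["vfov"],np.round(i["cam_to_world"],3).tolist())
E
```

```text
0.0 [ 282.38163685 -584.84052683  249.07618627] [-3.06049833e+00 -7.00162612e-01  4.59281620e-04] 19.0
scene 46.590628825081154 [[0.738, 0.383, -0.555, 1128.367], [0.675, -0.405, 0.617, -563.112], [0.012, -0.83, -0.557, 690.272], [0.0, 0.0, 0.0, 1.0]]
top 57.086132806008614 [[-0.0, -0.983, 0.185, 427.81], [-1.0, -0.003, -0.018, 69.801], [0.019, -0.185, -0.983, 883.818], [0.0, 0.0, 0.0, 1.0]]
```

View pics/top0.png

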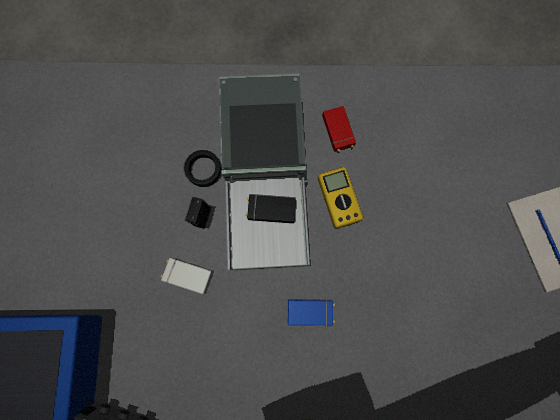

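View pics/scene0.png

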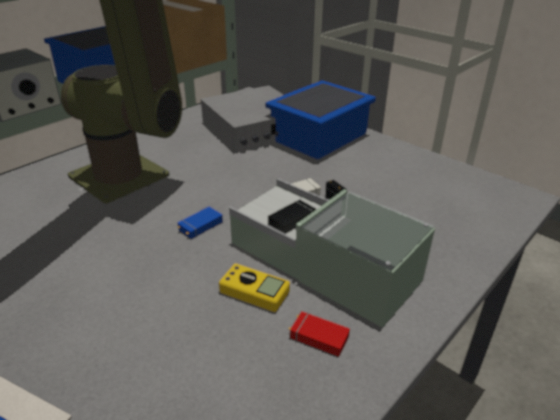

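Top view: the chute's deck spans about (228–310, 178–270), with the flap and lintel at row ~172 and the bin beyond. Things that could be taken for the battery:
- black block on the deck (272,208): the used battery, my choice
- black standing block (199,212): the spare
- blue (311,312), white (187,275) and red (339,129) blocks: distractors

I'll check the choice in a close crop.

Run:
```python
from h import *
im=cv2.imread("pics/top0.png")[160:280,180:340]
im=cv2.convertScaleAbs(cv2.resize(im,None,fx=5,fy=5,interpolation=cv2.INTER_CUBIC),alpha=1.6,beta=20);cv2.imwrite("pics/c1.png",im)
```

```text
(no output)
```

View pics/c1.png

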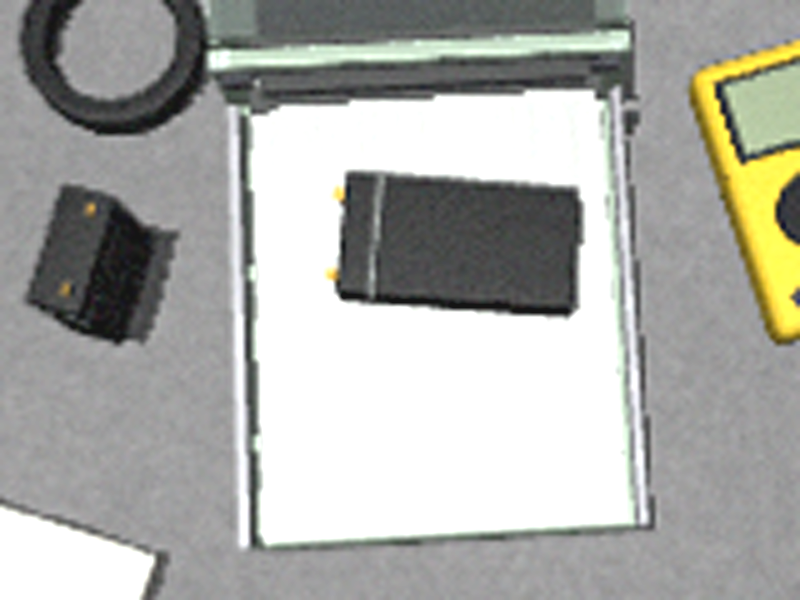

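The crop confirms it: a black block lying on the deck, with the grey band and brass tabs at its left (+y) end. Its top corners are at crop (347,172), (582,187), (576,304) and (340,292). The deck's front edge runs (262,545)–(636,524).

Run:
```python
from h import *
i=manip.camera_info("top")
c=lambda l:[(x/5+180-.4,y/5+160-.4) for x,y in l]
b=onz(i,c([(347,172),(582,187),(576,304),(340,292)]),102);print("bat",b.round(1),b.mean(0).round(1),np.linalg.norm(np.roll(b,-1,0)-b,axis=1).round())
f=onz(i,c([(262,545),(636,524)]),78);print("front",f.round(1))
l=onz(i,c([(212,70),(630,52),(210,52),(628,34)]),140);print("lintel",l.round(1))
r=onz(i,c([(240,108),(244,546),(612,90),(648,524)]),98);print("rails outer/top",r.round(1))
yl=(f[0]-f[1]);yl/=np.linalg.norm(yl);xa=np.array([yl[1],-yl[0],0]);print("yaw",np.arctan2(xa[1],xa[0]))
for n,(a,bb) in {"railL":(r[1],r[0]),"railR":(r[3],r[2])}.items(): d=bb-a;print(n,np.arctan2(d[1],d[0]))
d=l[0]-l[1];print("lintelyaw",np.arctan2(-d[0],d[1]))
o=f.mean(0)+190*xa;print("origin",o)
for e in(b[0]-b[1],b[3]-b[2]):print("batyaw",np.arctan2(-e[0],e[1]))
```

```text
bat [[595.2 132.2 102. ]
 [589.2  35.1 102. ]
 [540.4  37.8 102. ]
 [545.1 134.2 102. ]] [567.5  84.8 102. ] [97. 49. 97. 50.]
front [[443.8 166.1  78. ]
 [452.3  12.5  78. ]]
lintel [[628.2 183.3 140. ]
 [636.4  17.3 140. ]
 [635.6 184.3 140. ]
 [643.9  18.1 140. ]]
rails outer/top [[623.2 177.6  98. ]
 [443.  170.9  98. ]
 [631.7  22.1  98. ]
 [451.7   9.   98. ]]
yaw 0.0549840311248658
railL 0.03705790947528699
railR 0.07241694432740856
lintelyaw 0.049639660644485904
origin [637.7646666   99.73529136  78.        ]
batyaw -0.06152295691299681
batyaw -0.04904637944251846
```

```bash
cat >> h.py <<'E'
from scipy.spatial.transform import Rotation as R
O=np.array([637.,100.,0]);YAW=.053;Bz=R.from_euler("z",YAW).as_matrix()
def plan(P,th=35,tips=None,yaw=0,base=None):
    "P: leading tip corner, box frame. prints normalised shift & turn from the present pose"
    s=manip.observe(); tips=manip.tips_ahead if tips is None else tips
    t=np.radians(th);n=np.array([np.cos(t),0,np.sin(t)]);z=np.array([np.sin(t),0,-np.cos(t)])
    Q=R.from_euler("z",yaw).as_matrix();M=Bz@Q@np.c_[n,[0,-1,0],z]
    tcp=O+Bz@(np.array(P,float)-Q@(11*n+tips*z))
    R0=R.from_rotvec(s["ee_rot"]).as_matrix()
    print("tr",(R0.T@(tcp-s["position"])/500).round(4),"dr",(R.from_matrix(R0.T@M).as_rotvec()/np.pi).round(4),"tcp",tcp.round(1))
def where(th=35,tips=None):
    s=manip.observe();tips=manip.tips_ahead if tips is None else tips
    M=R.from_rotvec(s["ee_rot"]).as_matrix()
    print("t",s["clock"],"corner box",(Bz.T@(s["position"]+M@[11,0,tips]-O)).round(1),"z",(Bz.T@M[:,2]).round(3),"F",np.round(s["ft_force"],1),"w",s["gripper_width"],"q",np.round(s["joint_pos"],2),"tips",manip.tips_ahead)
E
python3 - <<'E'
from h import *
plan([-130,-11.5,190])
i=manip.camera_info("wrist");s=manip.observe();R0=R.from_rotvec(s["ee_rot"]).as_matrix();T=np.array(i["cam_to_world"])
print("cam in tool",(R0.T@(T[:3,3]-s["position"])).round(1),(R0.T@T[:3,:3]).round(2).tolist())
E
```

```text
tr [ 0.9488 -1.0197  0.1019] dr [-0.0391  0.1919  0.1221] tcp [487.9  80.6 199.3]
cam in tool [  72.3    0.  -124.7] [[0.0, -0.96, -0.28], [1.0, 0.0, 0.0], [-0.0, -0.28, 0.96]]
```

Call:
servo_tool:
  translation:
    - [0.06,-0.06,0]
    - [0.12,-0.13,0]
    - [0.18,-0.19,0]
    - [0.23,-0.25,0]
    - [0.28,-0.31,0]
    - [0.34,-0.37,0]
    - [0.39,-0.42,0]
    - [0.45,-0.48,0]
    - [0.5,-0.54,0]
    - [0.55,-0.6,0]
    - [0.61,-0.65,0]
    - [0.66,-0.71,0.02]
    - [0.72,-0.77,0.03]
    - [0.77,-0.83,0.05]
    - [0.82,-0.88,0.06]
    - [0.85,-0.92,0.06]
    - [0.88,-0.95,0.06]
    - [0.88,-0.95,0.06]
  dr:
    - [0,0.01,0.01]
    - [0,0.02,0.02]
    - [-0.01,0.04,0.03]
    - [-0.01,0.06,0.04]
    - [-0.01,0.08,0.05]
    - [-0.02,0.1,0.06]
    - [-0.02,0.11,0.07]
    - [-0.02,0.13,0.08]
    - [-0.03,0.14,0.09]
    - [-0.03,0.15,0.1]
    - [-0.03,0.17,0.11]
    - [-0.04,0.18,0.12]
    - [-0.0391,0.1919,0.1221]
    - [-0.0391,0.1919,0.1221]
    - [-0.0391,0.1919,0.1221]
    - [-0.0391,0.1919,0.1221]
    - [-0.0391,0.1919,0.1221]
    - [-0.0391,0.1919,0.1221]
  claw: [0.5,0.5,0.5,0.5,0.5,0.5,0.5,0.5,0.5,0.5,0.5,0.5,0.5,0.5,0.5,0.5,0.5,0.5]

```text
clock: 1.6
position: [472.1, 37.3, 219.7]
ee_rot: [-2.979, -0.089, -0.938]
ft_force: [0.1, -0.2, 0.6]
gripper_width: 42.6
gripper_force: 0.0
```

Run:
```python
from h import *
where()
plan([-125,-11.5,140])
im=manip.read_camera("wrist");cv2.imwrite("pics/w1.png",cv2.convertScaleAbs(im,alpha=1.5,beta=10))
```

```text
t 1.6 corner box [-148.1  -53.8  210.4] z [ 0.573  0.003 -0.82 ] F [ 0.1 -0.2  0.6] w 42.62829584525476 q [-0.08 -0.65  2.4   0.11  0.78  1.38] tips 19.0
tr [-0.0424 -0.0846  0.142 ] dr [-0.0009  0.0002  0.0018] tcp [492.9  80.8 149.3]
```

View pics/w1.png

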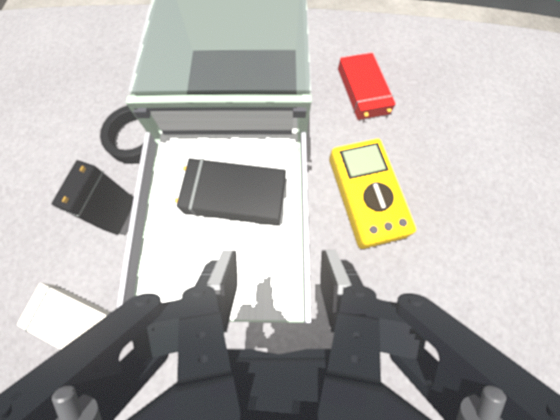

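The wrist view shows the battery with its band at left, top corners near (190,160), (285,172), (283,210) and (183,200). The flap is shut, and the fingertips are at about (233,252) and (324,252). I'll check the tip length and refine the battery position.

Run:
```python
from h import *
i=manip.camera_info("wrist");s=manip.observe();M=R.from_rotvec(s["ee_rot"]).as_matrix()
for t in(13,19,25,32):print(t,proj(i,[s["position"]+M@[x,y,t] for x in(11,-11) for y in(21.3,-21.3)]).round(0).tolist())
def box(P):return [(Bz.T@(p-O)).round(1).tolist() for p in P]
print(box(onz(i,[(191,161),(285,172),(283,210),(181,199)],102)),"\nbase",box(onz(i,[(281,223),(180,212)],78)))
# refine model overlay
im=cv2.imread("pics/w1.png")
def draw(P,c):
    for a in proj(i,[O+Bz@np.array(p,float) for p in P]): cv2.circle(im,tuple(int(v) for v in a.round()),2,c,-1)
q=R.from_euler("z",-.108).as_matrix()
draw([q@[x,y,0]+[-70.2,-11.5,z] for x in(-26,26) for y in(-48.5,48.5) for z in(78,102)],(0,0,255))
draw([(-190,-78,78),(-190,78,78),(-4,-76,140),(-4,76,140),(0,-69,84),(0,69,84),(-4,-78,78),(-4,78,78)],(255,0,255))
M11=[s["position"]+M@[x,y,19] for x in(11,-11) for y in(21.3,-21.3)]
for a in proj(i,M11):cv2.circle(im,tuple(int(v) for v in a.round()),2,(0,255,0),-1)
cv2.imwrite("pics/w1o.png",cv2.resize(im[70:350,90:370],None,fx=2.1,fy=2.1,interpolation=cv2.INTER_CUBIC))
```

```text
13 [[322.0, 252.0], [236.0, 252.0], [320.0, 291.0], [238.0, 291.0]]
19 [[321.0, 247.0], [238.0, 247.0], [319.0, 285.0], [239.0, 285.0]]
25 [[319.0, 243.0], [239.0, 243.0], [318.0, 280.0], [241.0, 280.0]]
32 [[318.0, 238.0], [241.0, 238.0], [316.0, 273.0], [242.0, 273.0]]
[[-42.1, 30.3, 102.0], [-53.5, -60.8, 102.0], [-91.7, -59.0, 102.0], [-81.5, 35.6, 102.0]] 
base [[-97.1, -57.4, 78.0], [-86.3, 43.4, 78.0]]
```

View pics/w1o.png

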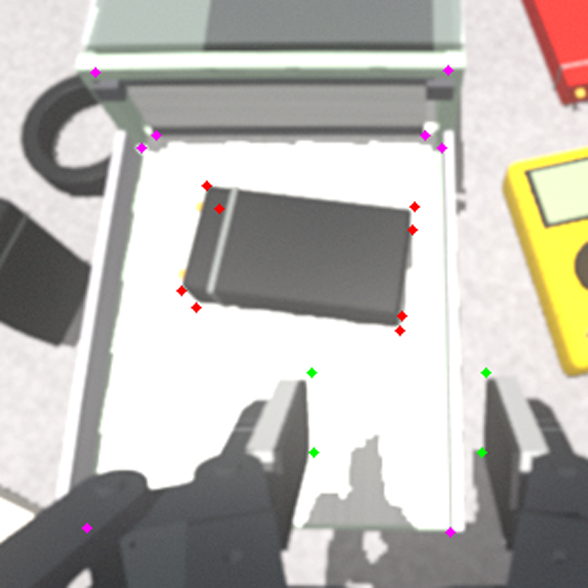

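Overlay: the model points match the battery, flap and deck to about 2 mm, and the tips stand about 14 mm ahead at this opening. Next I lower behind the battery.

Run:
```python
from h import *
plan([-125,-12,130],tips=14)
plan([-125,-12,97],tips=14)
```

```text
tr [-0.0534 -0.0867  0.1686] dr [-0.0005  0.0003  0.0016] tcp [495.8  80.5 135.2]
tr [-0.0912 -0.0868  0.2227] dr [-0.0005  0.0003  0.0016] tcp [495.8  80.5 102.2]
```

Call:
servo_tool:
  translation:
    - [-0.015,-0.03,0.05]
    - [-0.035,-0.06,0.11]
    - [-0.0534,-0.0867,0.1686]
    - [-0.0534,-0.0867,0.1686]
    - [-0.066,-0.0867,0.187]
    - [-0.079,-0.0868,0.205]
    - [-0.0912,-0.0868,0.2227]
    - [-0.0912,-0.0868,0.2227]
    - [-0.0912,-0.0868,0.2227]
  dr:
    - [-0.0005,0.0003,0.0016]
    - [-0.0005,0.0003,0.0016]
    - [-0.0005,0.0003,0.0016]
    - [-0.0005,0.0003,0.0016]
    - [-0.0005,0.0003,0.0016]
    - [-0.0005,0.0003,0.0016]
    - [-0.0005,0.0003,0.0016]
    - [-0.0005,0.0003,0.0016]
    - [-0.0005,0.0003,0.0016]
  claw: [0.5,0.5,0.5,0.5,0.5,0.5,0.5,0.5,0.5]

```text
clock: 2.4
position: [496.5, 77.1, 103.3]
ee_rot: [-2.982, -0.069, -0.942]
ft_force: [0.7, -0.2, 0.7]
gripper_width: 43.0
gripper_force: 0.0
```

Run:
```python
from h import *
where(tips=14)
plan([-60,-12,97],tips=14)
plan([-10,-12,97],tips=14)
im=manip.read_camera("wrist");cv2.imwrite("pics/w2.png",cv2.convertScaleAbs(im,alpha=1.5,beta=10))
```

```text
t 2.4 corner box [-124.5  -15.6   98.2] z [ 0.575 -0.004 -0.818] F [ 0.7 -0.2  0.7] w 42.975404201852946 q [ 0.05 -0.37  2.45 -0.    0.46  1.57] tips 19.0
tr [ 0.1042 -0.0078  0.076 ] dr [ 0.0013 -0.0004 -0.0016] tcp [560.7  83.9 102.2]
tr [ 0.186  -0.0084  0.1334] dr [ 0.0013 -0.0004 -0.0016] tcp [610.6  86.6 102.2]
```

View pics/w2.png

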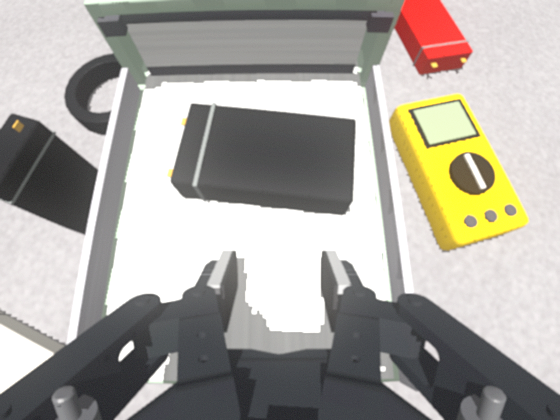

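Now the tips are low behind the battery (tips at rows ~255, rear edge at rows ~200–212) and slightly right of its centre, so I shift left a little while pushing.

Call:
servo_tool:
  translation:
    - [0.008,-0.006,0.006]
    - [0.016,-0.01,0.012]
    - [0.024,-0.01,0.018]
    - [0.033,-0.01,0.024]
    - [0.041,-0.01,0.03]
    - [0.049,-0.01,0.035]
    - [0.057,-0.01,0.041]
    - [0.065,-0.01,0.047]
    - [0.073,-0.01,0.053]
    - [0.081,-0.01,0.058]
    - [0.089,-0.01,0.064]
    - [0.098,-0.01,0.07]
    - [0.106,-0.01,0.076]
    - [0.114,-0.01,0.082]
    - [0.122,-0.01,0.087]
    - [0.13,-0.01,0.093]
    - [0.138,-0.01,0.099]
    - [0.144,-0.01,0.103]
    - [0.147,-0.01,0.105]
    - [0.147,-0.01,0.105]
  dr:
    - [0,0,0]
    - [0,0,0]
    - [0,0,0]
    - [0,0,0]
    - [0,0,0]
    - [0,0,0]
    - [0,0,0]
    - [0,0,0]
    - [0,0,0]
    - [0,0,0]
    - [0,0,0]
    - [0,0,0]
    - [0,0,0]
    - [0,0,0]
    - [0,0,0]
    - [0,0,0]
    - [0,0,0]
    - [0,0,0]
    - [0,0,0]
    - [0,0,0]
  claw: [0.5,0.5,0.5,0.5,0.5,0.5,0.5,0.5,0.5,0.5,0.5,0.5,0.5,0.5,0.5,0.5,0.5,0.5,0.5,0.5]

```text
clock: 4.12
position: [586.9, 87.6, 102.2]
ee_rot: [-2.981, -0.072, -0.943]
ft_force: [-0.2, 0.5, 0.1]
gripper_width: 42.6
gripper_force: 0.0
```

Run:
```python
from h import *
where(tips=14)
plan([5,-11,96.5],tips=14)
plan([14,-11,96.5],tips=14)
im=manip.read_camera("wrist");cv2.imwrite("pics/w3.png",cv2.convertScaleAbs(im,alpha=1.5,beta=10))
```

```text
t 4.1167 corner box [-33.6  -9.8  97.1] z [ 0.575 -0.003 -0.818] F [-0.2  0.5  0.1] w 42.61321959328955 q [ 0.06 -0.12  2.25 -0.02  0.4   1.6 ] tips 19.0
tr [0.0626 0.0022 0.0453] dr [ 0.0009 -0.0005 -0.0012] tcp [625.6  88.4 101.7]
tr [0.0773 0.0021 0.0557] dr [ 0.0009 -0.0005 -0.0012] tcp [634.5  88.9 101.7]
```

View pics/w3.png

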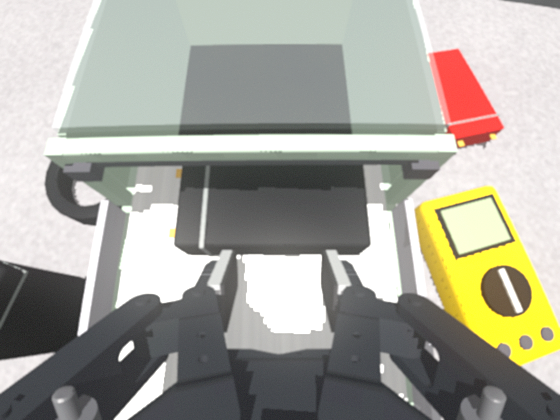

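The battery is squared up against both fingertips (rear edge at row ~250) with its front under the flap. The last push goes slowly.

Call:
servo_tool:
  translation:
    - [0.005,0,0.0035]
    - [0.01,0,0.007]
    - [0.015,0,0.0105]
    - [0.02,0,0.0145]
    - [0.025,0,0.018]
    - [0.03,0,0.0215]
    - [0.035,0,0.025]
    - [0.04,0,0.029]
    - [0.045,0,0.0325]
    - [0.05,0,0.036]
    - [0.055,0,0.04]
    - [0.06,0,0.0435]
    - [0.065,0,0.047]
    - [0.07,0,0.0505]
    - [0.074,0,0.0535]
    - [0.074,0,0.0535]
    - [0.074,0,0.0535]
    - [0.074,0,0.0535]
    - [0.074,0,0.0535]
  dr:
    - [0,0,0]
    - [0,0,0]
    - [0,0,0]
    - [0,0,0]
    - [0,0,0]
    - [0,0,0]
    - [0,0,0]
    - [0,0,0]
    - [0,0,0]
    - [0,0,0]
    - [0,0,0]
    - [0,0,0]
    - [0,0,0]
    - [0,0,0]
    - [0,0,0]
    - [0,0,0]
    - [0,0,0]
    - [0,0,0]
    - [0,0,0]
  claw: [0.5,0.5,0.5,0.5,0.5,0.5,0.5,0.5,0.5,0.5,0.5,0.5,0.5,0.5,0.5,0.5,0.5,0.5,0.5]

```text
clock: 5.75
position: [631.9, 89.8, 101.3]
ee_rot: [-2.981, -0.072, -0.942]
ft_force: [-0.9, -0.5, 0.5]
gripper_width: 43.0
gripper_force: 0.1
```

Run:
```python
from h import *
where(tips=14)
plan([-130,-11,110],tips=14)
im=manip.read_camera("wrist");cv2.imwrite("pics/w4.png",cv2.convertScaleAbs(im,alpha=1.5,beta=10))
```

```text
t 5.75 corner box [ 11.4 -10.   96.2] z [ 0.574 -0.003 -0.819] F [-0.9 -0.5  0.5] w 42.99121603550686 q [ 0.06 -0.01  2.15 -0.02  0.39  1.6 ] tips 19.0
tr [-0.2156  0.0035 -0.1851] dr [ 0.0009 -0.0003 -0.0012] tcp [490.7  81.2 115.2]
```

View pics/w4.png

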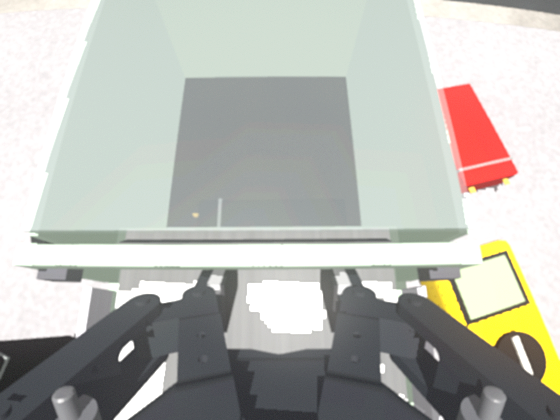

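The battery shows behind the flap, down in the bin: band at (220,212), tab at (195,214), dark block (220–360, 200–225). Now I draw back level, then rise.

Call:
servo_tool:
  translation:
    - [-0.012,0,-0.008]
    - [-0.024,0,-0.017]
    - [-0.037,0,-0.026]
    - [-0.053,0,-0.037]
    - [-0.074,0,-0.052]
    - [-0.098,0,-0.069]
    - [-0.123,0,-0.086]
    - [-0.147,0,-0.103]
    - [-0.172,0,-0.12]
    - [-0.19,0,-0.15]
    - [-0.2,0,-0.2]
    - [-0.2,0,-0.25]
    - [-0.2,0,-0.3]
    - [-0.2,0,-0.3]
    - [-0.2,0,-0.3]
    - [-0.2,0,-0.3]
    - [-0.2,0,-0.3]
    - [-0.2,0,-0.3]
    - [-0.2,0,-0.3]
    - [-0.2,0,-0.3]
  dr:
    - [0,0,0]
    - [0,0,0]
    - [0,0,0]
    - [0,0,0]
    - [0,0,0]
    - [0,0,0]
    - [0,0,0]
    - [0,0,0]
    - [0,0,0]
    - [0,0,0]
    - [0,0,0]
    - [0,0,0]
    - [0,0,0]
    - [0,0,0]
    - [0,0,0]
    - [0,0,0]
    - [0,0,0]
    - [0,0,0]
    - [0,0,0]
    - [0,0,0]
  claw: [0.5,0.5,0.5,0.5,0.5,0.5,0.5,0.5,0.5,0.5,0.5,0.5,0.5,0.5,0.5,0.5,0.5,0.5,0.5,0.5]

```text
clock: 7.47
position: [464.0, 81.7, 165.6]
ee_rot: [-2.982, -0.072, -0.939]
ft_force: [-0.3, -0.1, -1.6]
gripper_width: 42.8
gripper_force: 0.0
```

Run:
```python
from h import *
where(tips=14)
a=manip.read_camera("wrist");b=manip.read_camera("top")[60:280,150:360];b=cv2.resize(b,(400,420))
m=cv2.convertScaleAbs(np.hstack([cv2.resize(a[:,80:480],(400,420)),b]),alpha=1.5,beta=15);cv2.imwrite("pics/w5.png",m)
```

```text
t 7.4667 corner box [-156.6   -9.2  160.4] z [ 0.573 -0.003 -0.82 ] F [-0.3 -0.1 -1.6] w 42.82133565509846 q [ 0.07 -0.59  2.46 -0.02  0.66  1.6 ] tips 19.0
```

View pics/w5.png

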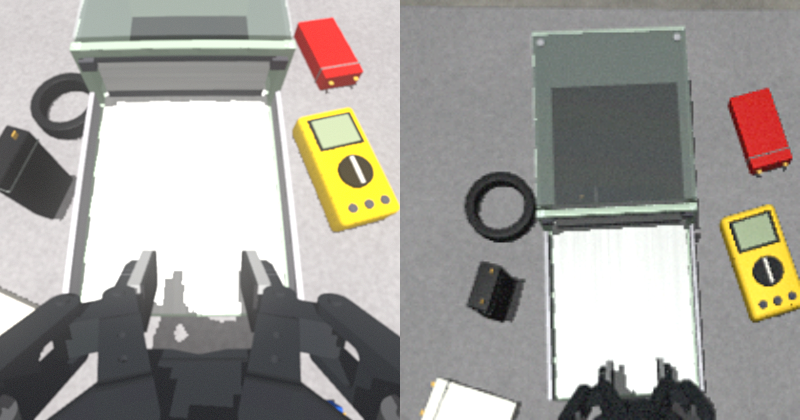

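The deck is empty, the flap hangs shut as it did at the start (wrist part, rows 62–92), and the battery's band shows in the bin (top part, ~(595,190)). The spare, meter and tape haven't moved, and the arm is clear.

Run:
```python
from h import *
for _ in range(15): manip.read_camera("top")
print(manip.close_job())
```

```text
the job is handed in; nothing more can be done
None
```

I pushed the used battery through the flap into the bin and drew back. In the last pictures the flap hung shut and the spare, meter and tape roll were where they started. The job was handed in at about 8 s; no verdict came back.

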